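Clamp a glued power-supply case with a one-hand bar clamp

ROBOT

A 6-joint arm with a two-finger parallel gripper is mounted at the origin on the work surface. World frame = base frame: x ahead of the robot, y to its left, z up, the work surface at z = 0. Lengths are in mm, angles in rad, forces in N, time in s.
With the tool pointing down it reaches from about 350 to 950 mm from the base axis. Payload 17.4 kg.
Tool frame: the origin (TCP) lies midway between the tips of the shut fingers; the grasp point (between the pads) lies 19 mm behind it (pinch_z is the distance from the TCP to the grasp point, in mm); z points along the fingers, y is the line along which they close (so a half turn about z gives the same grasp; the last joint's range is limited). The gripper opens to 93 mm and grips with 3 to 60 N. Pads are 15 mm wide; open, the fingers measure 128 mm over their backs; the gripper's body (75 mm by 188 mm) begins 65 mm behind the grasp point.
Start: joints at [-1.301, 0.116, 1.442, -0, 1.584, -0.038], TCP at [204.49, -643.285, 218.646] pointing down, gripper open.
Joint ranges: [-2.83, 2.83], [-0.83, 2.19], [0.07, 2.5], [-1.14, 4.28], [0.01, 3], [-2.97, 2.97]. Speed limits (rad/s): [1.89, 1.89, 2.22, 3.14, 3.14, 3.14].

INTERFACE

Orientations are given as [roll, pitch, yaw] about the fixed x, y, z axes, in that order (R = Rz(yaw) Ry(pitch) Rx(roll)).
In Python, from plant import * gives the robot as it stands.
- The arm moves only by the tool play_rows, never from a script. Its argument "deltas" is text: rows parted by semicolons, each of 4 numbers parted by spaces: the shift along the world's x, y, z each as a share of 1000 mm, from -1 to 1, then the turn about the world's z as a share of 30 degrees, from -1 to 1. In form: tx ty tz roll; .... A call has 1 to 10 rows; each row shifts and turns the commanded pose from where the row before left it; what a row does not reach is not made up. A row lasts 1/8 s, in which the tool goes at most 62.5 mm and 10.7 degrees, less where a joint would pass 70% of its speed; a pose out of reach is approached as far as the arm can. A call with a number of a shift or a turn outside -1 to 1 is refused whole. A call with a gripper value outside its range is refused whole. "claw" is the opening, from 0 (shut) to 1 (fully open), set as the call begins (left out, the last holds). The fingers move at their own pace and stop on an object; "grip_force" is the grip in N (left out, the last holds). Time passes only in rows, so rows that do not move let the fingers close. It gives the time, the measured TCP pose, the force, the opening and the grip force at its end, in the units of the state.
- observe(): the state, without advancing time (a new reading comes with each control period).
- capture(name): name is "scene" or "top" or "wrist"; returns a dict with "img" (420x560x3 uint8, red, green, blue), "vertical_fov" (degrees; the focal length in pixels is half the picture's height over the tangent of half this angle, whatever the lens; pixels are square), "cx", "cy" (the principal point, pixels), "D" ([k1, k2, p1, p2, k3] as OpenCV has them; the pictures are not rectified), "extrinsics" (4x4, takes a point from camera to world coordinates); the wrist camera has in their place "T_tool_cam" (4x4, takes a point from camera to tool coordinates, whose origin is the TCP and whose axes are the flange's). Camera axes: x right, y down, z forward; pixel columns grow to the right and rows downward; lengths in mm; the calibration is good to about 2 mm. A picture is of the moment at which its call begins: read the wrist's pose just before it. There is no depth.
- hand_in(): hands the job in; it is judged then, once.
Trained networks look in the newest picture that a camera, given by its name, has taken for a name from the list of things; names that differ only in an ending like _2 or _b are one class to them, and where a whole thing is asked for, a point or a joint stands for the part that bears it (a point fixed in the world has none). Each returns a list of dicts, best first, with "confidence" (0 to 1); they miss things now and then, are a little off and sometimes report something else, mostly with a low value. They report only what shows in the picture. A call takes as long as a camera call. They do not tell look-alikes from the thing itself.
- recognise(thing, camera): "position" ([column, row] in pixels, amid what is visible of it).
- landmark_of(thing, camera): "position" ([column, row] in pixels: a listed point, or the origin of a listed thing).
The state is a dict: "time": time; "joint_pos": joint angles; "qvel": joint speeds; "joint_torque": joint torques, N m; "position": TCP position; "tcp_rot": TCP orientation; "ft_force": force on the tool from outside, world axes, zero at the start; "torque": the same for the moment, N m; "opening": finger opening in mm; "gripper_force": force on a finger pad.
Only numpy, scipy, OpenCV 4.12 (cv2) and the standard library are available. Lean on these libraries where they do the work, as an engineer would, in place of code of your own. Each camera call takes 0.05 s, during which the arm holds its last target. There are 200 camera calls.

TASK

The end cap of the small power-supply case has just been glued and must be clamped while it sets: lay the case flat between the open jaws of the one-hand bar clamp, its length along the bar and its ends centred on the rubber pads. Then squeeze and release the clamp's trigger again and again until the jaws hold the case firmly by themselves; stop when the trigger goes stiff, because forcing it further cracks the case. Finally let go of everything, with the case flat on the mat in the clamp, and leave the other things on the bench where they are.

Things in the scene. Friction and masses are not known exactly. Their poses are not given: they have to be found in the camera images.
- case: Light grey plastic case, 44 mm (its x) by 84 mm (its y, the length) by 30 mm high (z), about 0.16 kg; dark glue seam 16 mm from its +y end, five vent slots and a small lens on top. Origin: centre of its underside. It starts flat on the 2 mm thick mat, either side of the clamp. Which end faces which jaw does not matter. It cracks above 60 N between the pads.
- clamp: Head of a black one-hand bar clamp that lies loose on its side on the red mat; whole clamp 0.95 kg, slides if pushed. Origin: underside of the head, below the bar's axis. x points from handle to jaw tips, y along the bar to the jaw at its end, z up. In this frame, mm: housing x -22 to 38, y -30 to 21, 32 high; head jaw x 22 to 92, y -26 to -2; steel bar x -10 to 10, z 13 to 19, from y = -150.
- head_pad: Black rubber pad on the head's jaw: x 57 to 87 mm of the clamp frame, 26 mm high, face at y = 8 mm looking to +y. Its origin coincides with the clamp's origin. Springy: gives 1 mm per 20 N.
- bar_pad: The like pad on the jaw at the bar's end, same x and height, facing the head pad, face at y = 133 mm of the clamp frame less the value of joint bar; behind it the end jaw, x -15 to 92 mm, reaches 33 mm further along y. Springy: gives 1 mm per 20 N. Its origin moves with the bar; it is the clamp's origin when joint bar is 0.
- head_pad_face (a point): Centre of the head pad's face: 72 mm from the bar's axis, 16 mm above the clamp's underside.
- bar_pad_face (a point): Centre of the bar pad's face, likewise. The open space between both faces is 125 mm less the value of joint bar.
- bar (a joint): How far the bar with its end jaw has been drawn towards the head (m): 0 fully open, at most 0.06; starts at 0.010 to 0.026. A full squeeze of the trigger draws it on by 7 to 9 mm while the jaws are free; a ratchet with 1.3 mm steps keeps it from going back, and the load settles by about a step at each release.
- trigger (a joint): Angle of the trigger (rad): 0 released, 0.24 fully squeezed to the handle. It springs back by itself, and must come back for the next stroke. Handle back to trigger front is 64 mm released, 42 to 44 mm fully squeezed. Once the jaws press on the case, a squeeze of limited force stops part-way (stiff), at 0.05 to 0.22.
- trigger_grip (a point): Middle of the trigger's bowed front, where it is squeezed: x = -55, y = 24 mm of the clamp frame when released, 16 mm above its underside. Trigger: x -95 to -18, z 4 to 28 mm, about 11 mm thick. Free jaws: 2 to 4 N. Repeated till stiff, 18 N puts about 27 N on the case (20 after release), 24 N about 45 (30), over 28 N can crack it. Under 15 N at rest is not firm.
- clamp_handle (a point): Middle of the back of the handle: x = -55, y = -40 mm of the clamp frame, 16 mm above its underside, facing away from the trigger. The handle is a straight grip, x -122 to -18, y -40 (back) to -16, z 3 to 29 mm of the clamp frame.
- heat_sink: Bystander: finned aluminium block 40 x 64 x 30 mm on the mat.
- spool: Bystander: red solder spool, 54 mm across, 22 mm high.
- spray_can: Bystander: spray can, 52 mm across, 150 mm high.
- flux_pot: Bystander: black dispenser with a wide foot and a thin neck, 60 mm across, 62 mm high.
- driver: Bystander: screwdriver lying flat, 160 mm long; origin under its middle.
- tweezers: Bystander: steel tweezers lying flat, 120 mm long.
Things that resemble listed ones, but are neither listed nor needed, are in the scene too. Leave any blue or orange look-alike of the case alone.

How it is judged (in metres and radians):
On the way, in this order (a step that is already met when the one before it is completed fails the run):
1. the case lies flat between the open jaws, centred on the pads, and is let go (x of case in the frame of clamp between 0.059 and 0.085 m and y of case in the frame of clamp above 0.045 m and y of case in the frame of bar_pad_face below -0.037 m and height (world z) of case below 0.006 m and angle between case's own z axis and vertical below 0.1 rad and contact force between the fingers and case below 0.2 N and value of joint trigger below 0.06 rad), for 0.2 s.
2. squeezing the trigger closes the jaws on the case (value of joint trigger above 0.04 rad and contact force between case and head_pad above 10 N and contact force between case and bar_pad above 10 N), for 0.05 s.
At the end, for the whole second after the job is handed in: Both rubber pads press the case with more than 15 N by themselves; the case lies flat on the mat (underside within 4 mm of it), its length along the bar (within 6 degrees), its middle within 13 mm of the pads' middle across; the clamp lies flat on the mat, the trigger is released, and nothing moves (contact force between case and head_pad above 15 N and contact force between case and bar_pad above 15 N and x of case in the frame of clamp between 0.059 and 0.085 m and height (world z) of each of case, clamp below 0.006 m and angle between case's own z axis and vertical below 0.1 rad and angle between the y axis of case and the y axis of clamp, either way round below 0.1 rad and value of joint trigger below 0.06 rad and linear speed of each of case, clamp below 0.01 m/s); the robot touches nothing.
It fails at once if the case is cracked: more than 60 N between the pads (contact force between case and head_pad above 60 N or contact force between case and bar_pad above 60 N).
It fails at once if a bystander is moved more than 30 mm (distance of any of heat_sink, spool, spray_can, flux_pot, driver, tweezers from where it was at the start of the episode above 0.03 m).
It also fails if it takes over 72 s, if anything falls off the work surface, if the arm or the gripper's body presses on something with over 40 N, if the wrist force passes 120 N, or if a joint passes its speed limit or range.

## Working session

There is one attempt and no reset: what is moved stays moved. The work goes in short steps, Python scripts to look and compute and a tool call to move; the robot and the scene stay as the last step left them, time stands still between calls to the robot, and variables do not carry over. Pictures are saved under pics/ and viewed, at most 10 in all, crops included, and the job is handed in when it is done.

Besides the shell and the picture viewer there is one more tool, called after "Emit:" as a command line: name --argument value ..., lists and objects as JSON in quotes. play_rows: Moves the arm, as the interface text tells. Its arguments: {"type":"object","properties":{"deltas":{"type":"string"},"claw":{"type":"number"},"grip_force":{"type":"number"}},"required":["deltas"]}

```bash
mkdir -p pics
cat > h.py <<'E'
import numpy as np, cv2
from plant import *
from scipy.spatial.transform import Rotation as R
def cam(n):
    s=observe(); c=capture(n); im=c["img"]; f=im.shape[0]/2/np.tan(np.radians(c["vertical_fov"])/2)
    K=np.array([[f,0,c["cx"]],[0,f,c["cy"]],[0,0,1.]])
    if n=="wrist":
        T=np.eye(4); T[:3,:3]=R.from_euler("xyz",s["tcp_rot"]).as_matrix(); T[:3,3]=s["position"]; E=T@np.array(c["T_tool_cam"])
    else: E=np.array(c["extrinsics"])
    return im,K,np.array(c["D"],float),E
def ray(px,z,C):
    im,K,D,E=C
    u=cv2.undistortPoints(np.array([[px]],float),K,D)[0,0]
    d=E[:3,:3]@np.array([u[0],u[1],1]); o=E[:3,3]
    return (o+d*(z-o[2])/d[2]).round(1)
def proj(P,C):
    im,K,D,E=C; Ei=np.linalg.inv(E)
    return cv2.projectPoints(np.array(P,float).reshape(-1,3),cv2.Rodrigues(Ei[:3,:3])[0],Ei[:3,3],K,D)[0][:,0]
def save(im,n): cv2.imwrite("pics/"+n,cv2.cvtColor(np.ascontiguousarray(im),cv2.COLOR_RGB2BGR))
E
python3 - <<'E'
from h import *
C={n:cam(n) for n in("top","scene")}
print({n:(C[n][3][:3,3].round(),C[n][3][:3,2].round(2)) for n in C})
Z=dict(case=2,clamp=2,head_pad_face=18,bar_pad_face=18,trigger_grip=18,clamp_handle=18)
for t in list(Z)+["heat_sink","spool","spray_can","flux_pot","driver","tweezers"]:
  for n in C:
    for r in landmark_of(t,n)[:3]: print(t,n,np.round(r["position"]),round(r["confidence"],2),ray(r["position"],Z.get(t,2),C[n])[:2])
save(cv2.resize(C["top"][0],(800,600)),"top.png");save(C["scene"][0],"scene.png")
E
```

```text
{'top': (array([ 411.,    5., 1336.]), array([ 0.07, -0.02, -1.  ])), 'scene': (array([ 931., -557., 1113.]), array([-0.33,  0.43, -0.84]))}
case top [423. 170.] 0.96 [ 580.  -388.4]
case top [411. 218.] 0.94 [ 459.2 -351.6]
case top [362. 219.] 0.85 [ 458.5 -227.6]
case scene [214. 274.] 0.93 [ 469.9 -226.4]
case scene [207. 352.] 0.91 [ 587.3 -387.3]
case scene [ 97. 282.] 0.75 [ 246.  -419.8]
clamp top [283. 177.] 0.69 [569.5 -28.9]
clamp scene [280. 215.] 0.63 [498.1  18.6]
clamp scene [293. 236.] 0.61 [564.3 -13.9]
head_pad_face top [281. 150.] 0.9 [636.  -25.5]
head_pad_face scene [312. 248.] 0.9 [631.5 -22.7]
bar_pad_face top [236. 142.] 0.92 [657.9  85.7]
bar_pad_face scene [345. 225.] 0.83 [661.3  88.7]
trigger_grip top [265. 200.] 0.59 [510.3  16.1]
trigger_grip scene [282. 216.] 0.57 [508.9  12.4]
trigger_grip scene [177. 311.] 0.43 [ 467.5 -358.2]
clamp_handle top [291. 201.] 0.55 [506.  -48.6]
clamp_handle top [280. 177.] 0.39 [567.2 -21.5]
clamp_handle scene [264. 229.] 0.91 [495.6 -50.3]
clamp_handle scene [177. 309.] 0.52 [ 464.6 -354. ]
heat_sink top [413. 216.] 0.62 [ 462.7 -357.3]
heat_sink top [116. 218.] 0.58 [473.9 391.6]
heat_sink top [167. 263.] 0.25 [357.5 263.8]
heat_sink scene [345. 129.] 0.71 [469.1 397.1]
spool top [182. 101.] 0.85 [768.6 223.4]
spool top [168. 262.] 0.51 [359.6 261. ]
spool scene [399. 213.] 0.91 [757.4 218.6]
spray_can top [385. 125.] 0.89 [ 698.6 -294.4]
spray_can scene [268. 346.] 0.66 [ 693.9 -291.1]
flux_pot top [169. 262.] 0.92 [361.9 260. ]
flux_pot scene [293. 141.] 0.5 [368.7 257.3]
driver top [296. 104.] 0.65 [756.4 -68. ]
driver top [292. 204.] 0.56 [498.8 -51.1]
driver scene [347. 290.] 0.95 [764.5 -60. ]
driver scene [400. 213.] 0.61 [759.1 222.3]
tweezers top [353. 259.] 0.5 [ 359.2 -202.1]
tweezers scene [191. 245.] 0.62 [ 364.4 -195.9]
```

View pics/top.png

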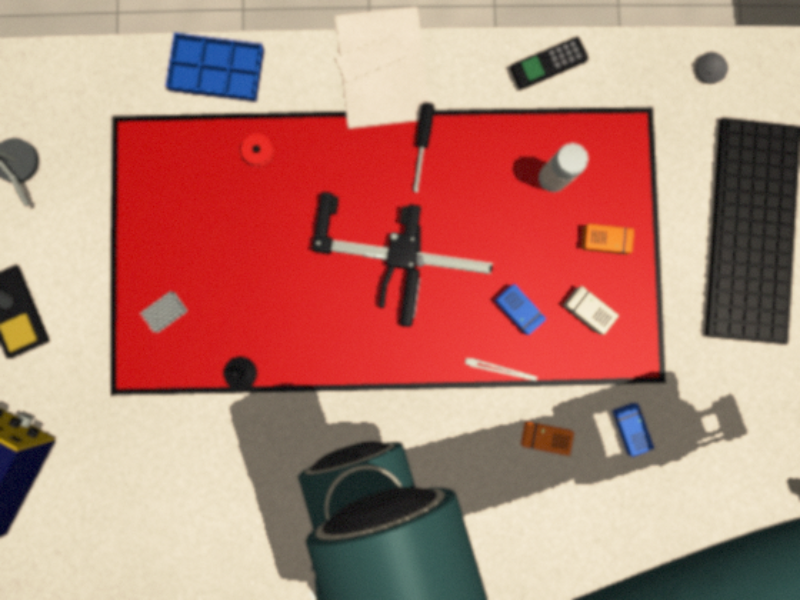

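View pics/scene.png

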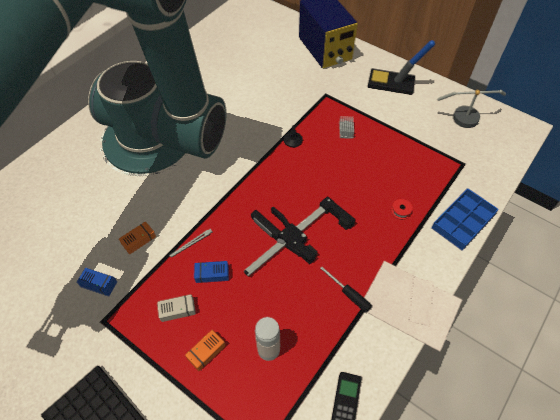

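The light-grey case is at top (592,310) in the upscaled view, about (459,-355) in world. The blue and orange ones are decoys. The clamp head is near (563,-18), with its jaws opening toward +x and the bar roughly along y. Next I go above the case.

Emit:
play_rows --deltas "0.030 0.036 0.004 0;0.030 0.036 0.004 0;0.030 0.036 0.004 0;0.030 0.036 0.004 0;0.030 0.036 0.004 0;0.030 0.036 0.004 0;0.030 0.036 0.004 0;0.030 0.036 0 0;0 0 0 0;0 0 0 0" --claw 1

```text
time: 2.55
position: [444.3, -355.5, 246.7]
tcp_rot: [3.141, 0.0, 0.308]
ft_force: [-0.5, 0.3, 0.3]
opening: 92.9
gripper_force: 0.0
```

Run:
```python
from h import *
C=cam("wrist"); s=observe(); print(s["time"],np.round(s["position"]),np.round(s["tcp_rot"],3),C[3].round(2))
for r in landmark_of("case","wrist")[:4]: print(np.round(r["position"]),round(r["confidence"],2),ray(r["position"],2,C))
save(C[0],"w1.png")
```

```text
2.6 [ 444. -356.  247.] [3.141 0.    0.307] [[ 3.0000e-01 -9.2000e-01 -2.5000e-01  5.1175e+02]
 [-9.5000e-01 -2.9000e-01 -8.0000e-02 -3.3537e+02]
 [-0.0000e+00  2.6000e-01 -9.7000e-01  4.1377e+02]
 [ 0.0000e+00  0.0000e+00  0.0000e+00  1.0000e+00]]
[287. 156.] 0.93 [ 459.3 -359.1    2. ]
[177. 115.] 0.82 [ 466.  -232.8    2. ]
[166. 308.] 0.73 [ 235.9 -274.6    2. ]
[353.  50.] 0.66 [ 584.2 -389.7    2. ]
```

View pics/w1.png

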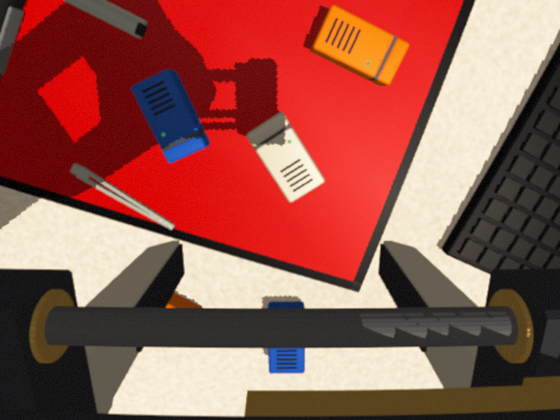

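The case's top corners are near (248,134), (285,112), (325,181) and (292,203). The seam end points towards the clamp.

Run:
```python
from h import *
C=cam("wrist")
P=[ray(p,32,C)[:2] for p in([248,134],[285,112],[325,181],[292,203])];P=np.array(P);print(P,P.mean(0))
m=(P[0]+P[1]-P[2]-P[3])/2;print(np.linalg.norm(m),np.linalg.norm(P[1]-P[0]),np.degrees(np.arctan2(m[1],m[0])))
im=C[0].astype(int);hsv=cv2.cvtColor(C[0],cv2.COLOR_RGB2HSV)
mask=((hsv[...,1]<90)).astype(np.uint8);mask[:, :215]=0;mask[:,340:]=0;mask[:100]=0;mask[220:]=0
n,l,st,ce=cv2.connectedComponentsWithStats(mask);print(st)
i=1+st[1:,4].argmax();ys,xs=np.where(l==i)
Q=np.array([ray((x,y),32,C)[:2] for x,y in zip(xs,ys)]).astype(np.float32);print(cv2.minAreaRect(Q))
```

```text
[[ 472.  -313.8]
 [ 503.5 -342.5]
 [ 450.  -402.8]
 [ 417.4 -377.7]] [ 460.725 -359.2  ]
82.32747111383905 42.61384751462838 48.964654722856125
[[     0      0    560    420 231769]
 [   247    112     77     89   3431]]
((460.6975402832031, -356.41680908203125), (83.29109191894531, 42.817543029785156), 50.031158447265625)
```

Emit:
play_rows --deltas "0.006 -0.001 -0.02 0.354;0.005 -0.001 -0.04 0.354;0.005 0 -0.05 0.354;0 0 -0.05 0;0 0 -0.04 0;0 0 -0.025 0;0 0 -0.015 0;0 0 0 0" --claw 1

```text
time: 3.7
position: [460.0, -357.5, 6.1]
tcp_rot: [-3.14, 0.0, 0.863]
ft_force: [0.5, 0.7, -1.6]
opening: 93.0
gripper_force: 0.0
```

Emit:
play_rows --deltas "0 0 0 0;0 0 0 0;0 0 0 0;0 0 0 0;0 0 0 0;0 0 0 0" --claw 0 --grip_force 15

```text
time: 4.45
position: [460.5, -357.2, 6.7]
tcp_rot: [-3.142, -0.0, 0.864]
ft_force: [-0.1, 1.4, 1.0]
opening: 43.9
gripper_force: 15.0
```

Emit:
play_rows --deltas "0 0 0.05 0;0 0.01 0.05 0;0.020 0.045 0.03 0.18;0.024 0.048 0.01 0.18;0.024 0.048 0 0.18;0.024 0.048 0 0.18;0.024 0.048 0 0.18;0.024 0.048 0 0;0.020 0.040 0 0;0.010 0.020 0 0"

```text
time: 5.7
position: [630.9, -0.4, 146.2]
tcp_rot: [-3.141, 0.0, 1.337]
ft_force: [-0.2, -1.2, -1.1]
opening: 43.6
gripper_force: 15.0
```

Emit:
play_rows --deltas "0 0 0 0;0 0 0 0"

```text
time: 5.95
position: [630.2, -3.2, 146.5]
tcp_rot: [-3.141, 0.0, 1.335]
ft_force: [-0.1, -0.7, -2.0]
opening: 44.3
gripper_force: 15.0
```

Run:
```python
from h import *
s=observe();print(s["time"],np.round(s["position"]),np.round(s["tcp_rot"],3),s["opening"])
Z=dict(clamp=2,head_pad_face=18,bar_pad_face=18,trigger_grip=18,clamp_handle=18)
for n in("wrist","top","scene"):
  C=cam(n)
  for t in Z:
    for r in landmark_of(t,n)[:2]: print(t,n,np.round(r["position"]),round(r["confidence"],2),ray(r["position"],Z.get(t,2),C)[:2])
  if n=="wrist": save(C[0],"w2.png")
```

```text
5.95 [630.  -3. 147.] [-3.141  0.     1.335] 44.27103432477969
clamp wrist [212. 227.] 0.84 [563.2 -22.8]
bar_pad_face wrist [285.  78.] 0.93 [652.8  81.3]
trigger_grip wrist [141. 210.] 0.65 [514.3   8.9]
clamp_handle wrist [150. 282.] 0.94 [501.1 -54.1]
clamp top [281. 178.] 0.68 [565.5 -24. ]
head_pad_face top [282. 148.] 0.82 [639.2 -29.6]
bar_pad_face top [234. 144.] 0.55 [654.   92.6]
clamp scene [290. 239.] 0.62 [564.9 -26.9]
head_pad_face scene [313. 252.] 0.79 [641.  -31.5]
bar_pad_face scene [345. 224.] 0.56 [661.4  89.5]
trigger_grip scene [281. 215.] 0.61 [505.1  12.5]
clamp_handle scene [266. 227.] 0.63 [495.3 -42. ]
```

View pics/w2.png

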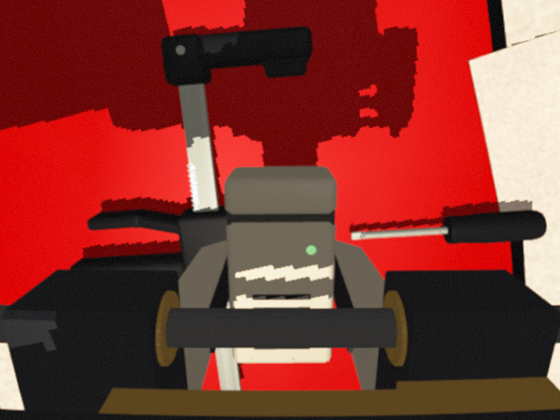

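The end jaw's pad is near (287,74), and the bar runs from (193,85) to (206,205). The case sits straight in the grip. I'll fit the clamp pose from these.

Run:
```python
from h import *
from scipy.optimize import least_squares
C=cam("wrist"); 
hsv=cv2.cvtColor(C[0],cv2.COLOR_RGB2HSV)
M=[]
for r in range(95,206,6):
    row=(hsv[r,165:226,1]<110)&(hsv[r,165:226,2]>60)
    x=np.where(row)[0]+165
    if len(x)>8: M.append((x.min(),x.max(),r))
W=np.array([ray(((a+b)/2,r),21,C)[:2] for a,b,r in M]);w=[np.linalg.norm(ray((a,r),21,C)-ray((b,r),21,C)) for a,b,r in M];print(np.round(w,1))
v=cv2.fitLine(W.astype(np.float32),cv2.DIST_HUBER,0,.01,.01).ravel();
if v[1]<0: v[:2]*=-1
print("bar dir deg",np.degrees(np.arctan2(v[1],v[0])),"pt",v[2:])
# landmark fit
L=[((0,0),(563.2,-22.8),2),((0,0),(565.5,-24),1),((-55,24),(514.3,8.9),1),((-55,-40),(501,-54),1.5),((72,8),(637,-27),1.5),((72,None),(652.8,81.3),2),((72,None),(656,89),1)]
def f(p):
    c,s=np.cos(p[2]),np.sin(p[2]);e=[]
    for m,q,k in L:
        my=p[3] if m[1] is None else m[1]
        e+=[k*(p[0]+c*m[0]-s*my-q[0]),k*(p[1]+s*m[0]+c*my-q[1])]
    for q in W:
        e.append(2*((q[0]-p[0])*c+(q[1]-p[1])*s)/np.sqrt(len(W))*2)
    e.append(20*np.degrees(p[2]-(np.arctan2(v[1],v[0])-np.pi/2))*.2)
    return e
s=least_squares(f,[563,-20,-.2,115],loss="soft_l1");p=s.x;print(p[:2],np.degrees(p[2]),p[3])
c,sn=np.cos(p[2]),np.sin(p[2])
g=lambda x,y,z:(p[0]+c*x-sn*y,p[1]+sn*x+c*y,z+2)
print("mid",g(72,(8+p[3])/2,0),"open",p[3]-8)
im=C[0].copy()
for q,col in[((-15,p[3],26),0),((57,p[3],26),0),((87,p[3],26),0),((92,p[3]+33,32),1),((-15,p[3]+33,32),1),((-10,p[3],19),2),((10,p[3],19),2),((-10,21,19),2),((10,21,19),2),((-22,21,32),1),((-55,24,16),0),((-95,24,16),0)]:
    cv2.circle(im,tuple(int(t) for t in proj(g(*q),C)[0]),3,[(0,255,0),(0,255,255),(255,0,255)][col],-1)
save(im,"w3.png")
```

```text
[18.1 18.9 19.  18.3 18.3 18.4 17.7 17.7 17.8 18.7 18.  18.8 20.5 20.5
 19.  27.9 28.1 27.3 26.6]
bar dir deg 82.1806 pt [576.77997  46.53   ]
[564.93265215 -23.32311589] -9.09119100948555 117.70020334831183
mid (np.float64(645.9589053278983), np.float64(27.361019465396346), 2) open 109.70020334831183
```

View pics/w3.png

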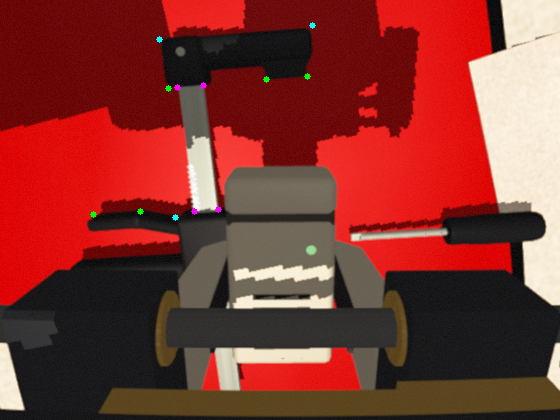

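The overlay matches: clamp yaw is about -9°, the jaws' mid-point is (646,27.4) and the gap is 110 mm. I'll place the case now.

Emit:
play_rows --deltas "0.008 0.015 0 0.147;0.008 0.0155 0 0;0 0 -0.03 0;0 0 -0.03 0;0 0 -0.03 0;0 0 -0.02 0;0 0 -0.015 0;0 0 -0.009 0;0 0 -0.004 0;0 0 0 0"

```text
time: 8.15
position: [646.7, 28.2, 9.0]
tcp_rot: [3.141, -0.0, 1.412]
ft_force: [0.8, 1.0, -1.3]
opening: 43.9
gripper_force: 15.0
```

Emit:
play_rows --deltas "0 0 0 0;0 0 0 0"

```text
time: 8.4
position: [646.7, 28.2, 9.1]
tcp_rot: [3.141, -0.0, 1.412]
ft_force: [-0.3, -0.4, -1.8]
opening: 44.1
gripper_force: 15.0
```

Emit:
play_rows --deltas "0 0 -0.002 0;0 0 0 0"

```text
time: 8.65
position: [646.6, 28.2, 6.7]
tcp_rot: [3.141, -0.0, 1.412]
ft_force: [1.5, 0.6, -0.9]
opening: 43.9
gripper_force: 15.0
```

Emit:
play_rows --deltas "0 0 0 0;0 0 0 0;0 0 0 0;0 0 0 0" --claw 0.68

```text
time: 9.15
position: [646.5, 28.2, 6.7]
tcp_rot: [-3.142, -0.0, 1.412]
ft_force: [-0.9, 0.4, -0.8]
opening: 63.5
gripper_force: 0.0
```

Emit:
play_rows --deltas "0 0 0.02 0;0 0 0.04 0;0 0 0.05 0;0 0 0.05 0;-0.03 -0.02 0.03 -0.35;-0.03 -0.02 0 -0.35;-0.03 -0.02 0 -0.35;-0.03 0 0 -0.35;0 0 0 -0.35;0 0 0 0"

```text
time: 10.4
position: [526.4, -31.8, 198.2]
tcp_rot: [3.141, -0.001, 0.497]
ft_force: [-0.6, -0.9, -0.6]
opening: 63.1
gripper_force: 0.0
```

Run:
```python
from h import *
s=observe();print(s["time"],np.round(s["position"]),np.round(s["tcp_rot"],3),s["opening"])
Z=dict(case=2,clamp=2,head_pad_face=18,bar_pad_face=18,trigger_grip=18,clamp_handle=18)
for n in("wrist","top"):
  C=cam(n)
  for t in Z:
    for r in landmark_of(t,n)[:2]: print(t,n,np.round(r["position"]),round(r["confidence"],2),ray(r["position"],Z.get(t,2),C)[:2])
  if n=="wrist":
    p=[564.9,-23.3,-.1587,117.7];c,sn=np.cos(p[2]),np.sin(p[2])
    g=lambda x,y,z:(p[0]+c*x-sn*y,p[1]+sn*x+c*y,z+2)
    im=C[0].copy()
    for q in[(50,21,30),(94,21,30),(50,105,30),(94,105,30),(57,8,26),(87,8,26),(-22,21,32),(-55,24,28),(-95,24,28),(-122,-40,29),(-122,-16,29),(-18,-40,29),(-10,117,19),(10,117,19)]:
      cv2.circle(im,tuple(int(t) for t in proj(g(*q),C)[0]),2,(0,255,0),-1)
    save(im,"w4.png")
```

```text
10.4 [526. -32. 198.] [ 3.141e+00 -1.000e-03  4.970e-01] 63.12244100847417
case wrist [286.  30.] 0.96 [646.2  26.7]
clamp wrist [291. 139.] 0.74 [563.7 -23.6]
head_pad_face wrist [337.  69.] 0.83 [637.2 -28.7]
bar_pad_face wrist [287.  30.] 0.22 [644.3  25. ]
trigger_grip wrist [235. 174.] 0.8 [511.    7.1]
clamp_handle wrist [288. 211.] 0.59 [503.2 -53.3]
case top [360. 216.] 0.82 [ 466.2 -223.6]
case top [381. 307.] 0.81 [ 236.6 -267.6]
bar_pad_face top [236. 144.] 0.82 [653.6  87.1]
clamp_handle top [293. 203.] 0.91 [500.4 -52. ]
```

View pics/w4.png

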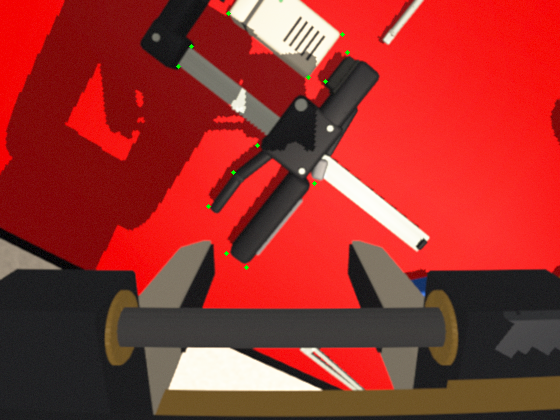

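The case sits between the pads, at world (646,27) against the target (646,27.4). The trigger and handle match the model to about 3 mm. Next I straddle the handle and trigger.

Emit:
play_rows --deltas "-0.006 0.002 0 -0.313;-0.006 0.002 0 -0.313;-0.006 0 0 -0.313;0 0 -0.03 -0.313;0 0 -0.04 0;0 0 -0.04 0;0 0 -0.03 0;0 0 -0.025 0;0 0 -0.015 0;0 0 -0.006 0" --claw 1

```text
time: 12.35
position: [508.4, -27.8, 10.2]
tcp_rot: [-3.142, 0.001, -0.16]
ft_force: [0.6, 0.4, -0.3]
opening: 93.0
gripper_force: 0.0
```

Emit:
play_rows --deltas "0 0 -0.006 0;0 0 0 0"

```text
time: 12.6
position: [508.7, -27.8, 4.9]
tcp_rot: [-3.142, -0.0, -0.16]
ft_force: [-0.0, 0.6, 1.3]
opening: 92.8
gripper_force: 0.0
```

Emit:
play_rows --deltas "0 0 0 0;0 0 0 0;0 0 0 0;0 0 0 0;0 0 0 0;0 0 0 0" --claw 0 --grip_force 10

```text
time: 13.35
position: [508.5, -28.1, 4.8]
tcp_rot: [3.141, -0.0, -0.16]
ft_force: [-1.5, -3.5, 2.9]
opening: 43.6
gripper_force: 10.0
```

Emit:
play_rows --deltas "0 0 0 0;0 0 0 0;0 0 0 0;0 0 0 0" --claw 0.86

```text
time: 13.85
position: [508.6, -27.8, 4.6]
tcp_rot: [-3.142, -0.0, -0.16]
ft_force: [0.6, 1.0, -1.0]
opening: 77.7
gripper_force: 0.6
```

Run:
```python
from h import *
Z=dict(case=2,clamp=2,head_pad_face=18,bar_pad_face=18,trigger_grip=18,clamp_handle=18)
for n in("wrist","top","scene"):
  C=cam(n)
  for t in Z:
    for r in landmark_of(t,n)[:1]: print(t,n,np.round(r["position"]),round(r["confidence"],2),ray(r["position"],Z.get(t,2),C)[:2])
  if n=="wrist": save(C[0],"w5.png")
```

```text
clamp wrist [237. 141.] 0.67 [565.  -18.6]
bar_pad_face wrist [331. 272.] 0.24 [503.2 -51.2]
trigger_grip wrist [193. 277.] 0.61 [510.5   9.8]
clamp_handle wrist [330. 270.] 0.96 [504. -51.]
case top [426. 168.] 0.84 [ 584.5 -394.3]
head_pad_face top [280. 148.] 0.73 [639.3 -24.8]
bar_pad_face top [240. 141.] 0.73 [659.7  75.9]
trigger_grip top [297. 101.] 0.59 [758.7 -69.3]
case scene [207. 350.] 0.9 [ 585.3 -383.3]
clamp scene [295. 235.] 0.91 [568.   -8.4]
head_pad_face scene [313. 251.] 0.81 [638.5 -27.9]
bar_pad_face scene [345. 224.] 0.9 [661.2  90.9]
trigger_grip scene [286. 216.] 0.56 [518.2  18.5]
clamp_handle scene [267. 230.] 0.66 [504.2 -46.7]
```

View pics/w5.png

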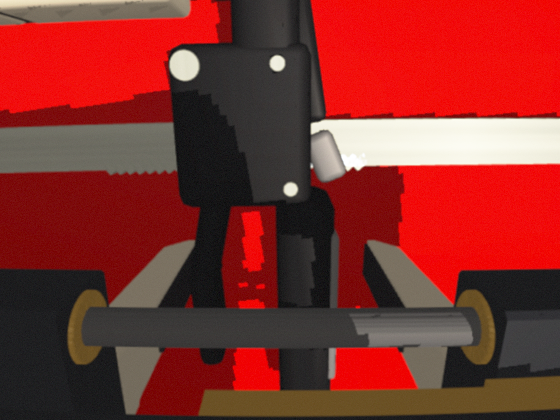

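Emit:
play_rows --deltas "0 0 0 0;0 0 0 0;0 0 0 0" --claw 0.93

```text
time: 15.28
position: [508.4, -27.8, 4.6]
tcp_rot: [3.141, 0.0, -0.16]
ft_force: [0.0, -0.8, -0.8]
opening: 86.5
gripper_force: 0.0
```

Emit:
play_rows --deltas "0 0 0 0;0 0 0 0;0 0 0 0;0 0 0 0;0 0 0 0;0 0 0 0" --claw 0

```text
time: 16.02
position: [508.3, -28.1, 4.6]
tcp_rot: [3.141, 0.0, -0.16]
ft_force: [-2.3, -4.5, -0.4]
opening: 44.8
gripper_force: 9.5
```

Emit:
play_rows --deltas "0 0 0 0;0 0 0 0;0 0 0 0;0 0 0 0;0 0 0 0;0 0 0 0" --claw 0.93

```text
time: 16.77
position: [508.6, -27.9, 4.7]
tcp_rot: [3.141, -0.0, -0.16]
ft_force: [0.4, -0.4, -0.0]
opening: 86.6
gripper_force: 0.0
```

Emit:
play_rows --deltas "0 0 0 0;0 0 0 0;0 0 0 0;0 0 0 0;0 0 0 0;0 0 0 0" --claw 0

```text
time: 17.52
position: [508.1, -28.4, 4.5]
tcp_rot: [3.14, 0.001, -0.16]
ft_force: [-3.5, -4.6, 1.8]
opening: 44.8
gripper_force: 9.6
```

Emit:
play_rows --deltas "0 0 0 0;0 0 0 0;0 0 0 0;0 0 0 0;0 0 0 0;0 0 0 0" --claw 0.93

```text
time: 18.27
position: [508.6, -27.9, 4.7]
tcp_rot: [3.141, -0.0, -0.16]
ft_force: [0.4, -0.0, -0.2]
opening: 86.2
gripper_force: 0.0
```

Emit:
play_rows --deltas "0 0 0 0;0 0 0 0;0 0 0 0;0 0 0 0;0 0 0 0;0 0 0 0" --claw 0

```text
time: 19.02
position: [508.4, -28.2, 4.6]
tcp_rot: [3.141, 0.0, -0.16]
ft_force: [-2.7, -5.4, 1.0]
opening: 57.9
gripper_force: 9.4
```

Emit:
play_rows --deltas "0 0 0 0;0 0 0 0;0 0 0 0;0 0 0 0;0 0 0 0;0 0 0 0" --claw 0.93

```text
time: 19.77
position: [508.5, -27.8, 4.6]
tcp_rot: [3.142, -0.0, -0.16]
ft_force: [0.1, -0.3, 0.1]
opening: 86.4
gripper_force: 0.0
```

The fourth stroke went stiff at 10 N, so the jaws are on the case. Now 20 N.

Emit:
play_rows --deltas "0 0 0 0;0 0 0 0;0 0 0 0;0 0 0 0;0 0 0 0;0 0 0 0;0 0 0 0" --claw 0 --grip_force 20

```text
time: 20.65
position: [508.3, -28.3, 4.6]
tcp_rot: [3.141, 0.0, -0.16]
ft_force: [-1.3, -4.1, -0.2]
opening: 53.9
gripper_force: 18.6
```

Emit:
play_rows --deltas "0 0 0 0;0 0 0 0;0 0 0 0;0 0 0 0;0 0 0 0;0 0 0 0" --claw 0.93

```text
time: 21.4
position: [508.5, -27.8, 4.7]
tcp_rot: [3.142, -0.0, -0.16]
ft_force: [-0.2, -0.8, -0.7]
opening: 86.4
gripper_force: 0.0
```

Emit:
play_rows --deltas "0 0 0 0;0 0 0 0;0 0 0 0;0 0 0 0;0 0 0 0;0 0 0 0;0 0 0 0" --claw 0

```text
time: 22.28
position: [508.4, -28.2, 4.6]
tcp_rot: [3.141, 0.0, -0.16]
ft_force: [-0.8, -5.6, -0.9]
opening: 59.2
gripper_force: 18.5
```

Emit:
play_rows --deltas "0 0 0 0;0 0 0 0;0 0 0 0;0 0 0 0;0 0 0 0;0 0 0 0" --claw 0.93

```text
time: 23.02
position: [508.5, -27.8, 4.7]
tcp_rot: [3.142, -0.0, -0.16]
ft_force: [-1.4, 0.5, -0.5]
opening: 86.5
gripper_force: 0.0
```

Emit:
play_rows --deltas "0 0 0 0;0 0 0 0;0 0 0 0;0 0 0 0;0 0 0 0;0 0 0 0;0 0 0 0" --claw 0

```text
time: 23.9
position: [508.4, -28.2, 4.6]
tcp_rot: [3.141, 0.0, -0.16]
ft_force: [-0.5, -5.8, 0.4]
opening: 59.4
gripper_force: 18.5
```

Emit:
play_rows --deltas "0 0 0 0;0 0 0 0;0 0 0 0;0 0 0 0;0 0 0 0;0 0 0 0" --claw 0.93

```text
time: 24.65
position: [508.5, -27.8, 4.6]
tcp_rot: [3.142, -0.0, -0.16]
ft_force: [0.5, -1.0, -0.6]
opening: 86.5
gripper_force: 0.0
```

Run:
```python
from h import *
for n in("scene",):
  C=cam(n)
  im=C[0][170:290,230:390]
  save(cv2.resize(im,(800,600),interpolation=cv2.INTER_CUBIC),"s6.png")
```

```text
(no output)
```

View pics/s6.png

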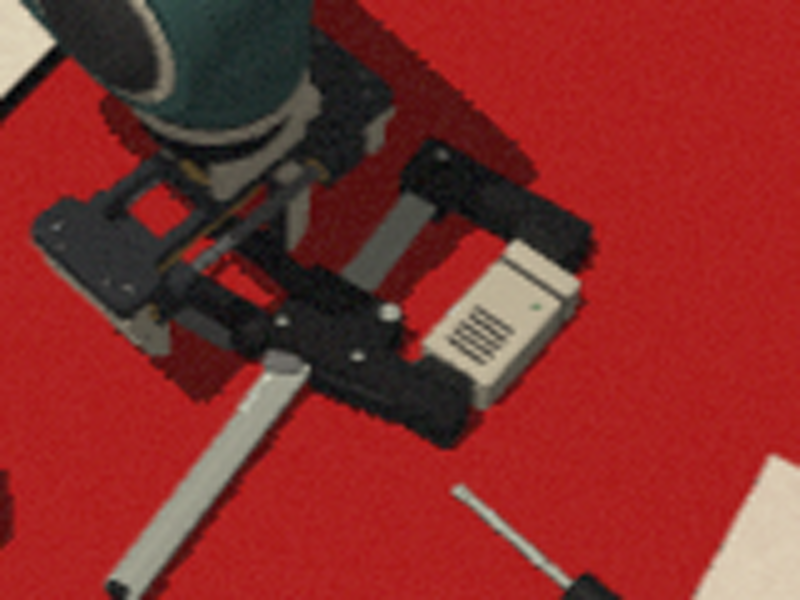

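The squeeze has settled, stiff at about 59 mm. One slightly firmer stroke for margin, then I retreat and check.

Emit:
play_rows --deltas "0 0 0 0;0 0 0 0;0 0 0 0;0 0 0 0;0 0 0 0;0 0 0 0;0 0 0 0" --claw 0 --grip_force 22

```text
time: 25.58
position: [508.4, -28.2, 4.6]
tcp_rot: [3.141, 0.0, -0.16]
ft_force: [0.2, -5.8, -0.8]
opening: 57.8
gripper_force: 20.1
```

Emit:
play_rows --deltas "0 0 0 0;0 0 0 0;0 0 0 0;0 0 0 0;0 0 0 0;0 0 0 0" --claw 0.95

```text
time: 26.32
position: [508.5, -27.8, 4.6]
tcp_rot: [3.142, -0.0, -0.16]
ft_force: [-0.4, 0.4, -0.5]
opening: 88.3
gripper_force: 0.0
```

Emit:
play_rows --deltas "0 0 0.02 0;0 0 0.04 0;0 0 0.05 0;0.02 0 0.05 0;0.03 0 0.04 0;0.03 0 0 0;0 0 0 0;0 0 0 0"

```text
time: 27.32
position: [587.9, -27.8, 204.1]
tcp_rot: [3.141, 0.001, -0.16]
ft_force: [-0.5, 0.6, -0.5]
opening: 88.4
gripper_force: 0.0
```

Run:
```python
from h import *
s=observe();print(s["time"],np.round(s["position"]))
C=cam("wrist")
for t,z in dict(case=2,clamp=2,head_pad_face=18,bar_pad_face=18,clamp_handle=18,trigger_grip=18).items():
    for r in landmark_of(t,"wrist")[:1]: print(t,np.round(r["position"]),round(r["confidence"],2),ray(r["position"],z,C)[:2])
save(C[0],"w7.png")
```

```text
27.325 [588. -28. 204.]
case [201. 131.] 0.93 [643.7  40.1]
clamp [267. 193.] 0.71 [572.5 -13. ]
head_pad_face [245. 127.] 0.75 [641.2  -4.4]
bar_pad_face [157. 146.] 0.74 [637.5  80.4]
clamp_handle [320. 244.] 0.86 [516.3 -57.6]
trigger_grip [260. 259.] 0.62 [510.3   4.6]
```

View pics/w7.png

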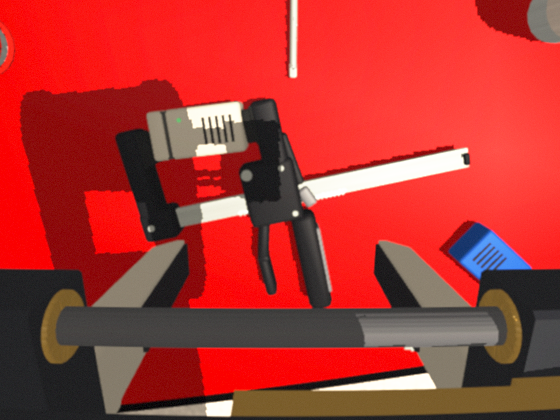

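The clamp turned a few degrees. I need the case's angle and x relative to the clamp.

Run:
```python
from h import *
C=cam("wrist")
hsv=cv2.cvtColor(C[0],cv2.COLOR_RGB2HSV)
a=lambda v:np.degrees(np.arctan2(v[1],v[0]))%180
# bar: right part and left part edges
def barmid(cols,r0,r1):
    o=[]
    for x in cols:
        y=np.where((hsv[r0:r1,x,1]<110)&(hsv[r0:r1,x,2]>60))[0]+r0
        if len(y)>6: o.append([*ray((x,(y.min()+y.max())/2),21,C)[:2],np.linalg.norm(ray((x,y.min()),21,C)-ray((x,y.max()),21,C))])
    return np.array(o)
Rr=barmid(range(325,455,6),140,220);L=barmid(range(185,238,5),190,240)
print(np.round(Rr[:,2],0),np.round(L[:,2],0))
fl=lambda W:cv2.fitLine(W[:,:2].astype(np.float32),cv2.DIST_HUBER,0,.01,.01).ravel()
f=fl(Rr);f2=fl(np.vstack([Rr,L]));print("bar",a(f[:2]),a(f2[:2]),f2)
# case mask
m=(hsv[...,1]<110)&(hsv[...,2]>45);k=np.zeros_like(m);k[95:168,140:252]=1
m=(m&k).astype(np.uint8)
# lower/upper edges per column
up=[];lo=[]
for x in range(160,236,4):
    y=np.where(m[:,x])[0]
    up.append(ray((x,y.min()),32,C)[:2]);lo.append(ray((x,y.max()),32,C)[:2])
up=np.array(up);lo=np.array(lo)
print("edges",a(fl(up)[:2]),a(fl(lo)[:2]),"width",np.linalg.norm(up.mean(0)-lo.mean(0)))
cc=(up.mean(0)+lo.mean(0))/2
d=f2[:2]*np.sign(f2[1]);n=np.array([d[1],-d[0]]);print("perp dist centre",(cc-f2[2:])@n,(up.mean(0)-f2[2:])@n,(lo.mean(0)-f2[2:])@n, cc)
# recover clamp front/back edges
im=cv2.resize(C[0][80:320,100:420],(800,600),interpolation=cv2.INTER_CUBIC);save(im,"w8.png")
```

```text
[20. 21. 20. 20. 19. 19. 19. 19. 19. 19. 19. 19. 19. 19. 19. 19. 19. 19.
 19. 19. 20. 19.] [19. 18. 18. 19. 19. 19. 19. 19. 19. 19. 19.]
bar 93.34267 93.015045 [ 5.2598111e-02 -9.9861574e-01  5.7476001e+02 -7.1099998e+01]
edges 88.16339 87.04719 width 43.339909189243436
perp dist centre 75.96959866874828 96.87796967240676 55.061227665089895 [645.08421053  38.08157895]
```

View pics/w8.png

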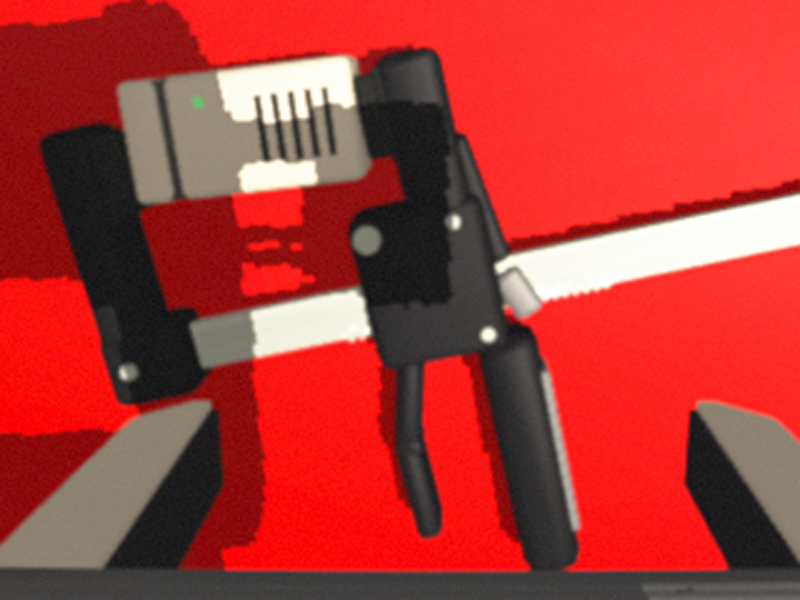

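The case is about 5.3° off the bar and the limit is 5.7°, which is too marginal. I'll regrip the case and twist it towards alignment, then squeeze again.

Emit:
play_rows --deltas "0.007 0.007 0 0.35;0.007 0.007 0 0.35;0.007 0.007 0 0.35;0.007 0.007 0 0.35;0.007 0.007 0 0.35;0.007 0.007 0 0.35;0.007 0.007 0 0.35;0.007 0.007 -0.02 0.35;0 0.010 -0.03 0.35;0 0 -0.03 0.08" --claw 0.68

```text
time: 28.98
position: [644.4, 38.8, 123.8]
tcp_rot: [3.141, -0.0, 1.536]
ft_force: [-0.4, -0.6, 0.3]
opening: 63.2
gripper_force: 0.0
```

Emit:
play_rows --deltas "0 0 -0.03 0;0 0 -0.03 0;0 0 -0.03 0;0 0 -0.02 0;0 0 -0.007 0;0 0 0 0;0 0 0 0"

```text
time: 29.85
position: [645.1, 38.2, 8.9]
tcp_rot: [3.14, -0.0, 1.531]
ft_force: [0.3, -0.9, 0.1]
opening: 63.4
gripper_force: 0.0
```

Emit:
play_rows --deltas "0 0 0 0;0 0 0 0;0 0 0 0;0 0 0 0;0 0 0 0" --claw 0 --grip_force 50

```text
time: 30.48
position: [644.9, 38.3, 8.1]
tcp_rot: [3.141, -0.0, 1.531]
ft_force: [2.3, 1.3, 4.3]
opening: 43.5
gripper_force: 50.0
```

Emit:
play_rows --deltas "0 0 0 0.3;0 0 0 -0.3;0 0 0 0.3;0 0 0 -0.3;0 0 0 0.3;0 0 0 0;0 0 0 0"

```text
time: 31.35
position: [644.5, 38.2, 8.1]
tcp_rot: [-3.142, 0.0, 1.689]
ft_force: [-2.0, 0.9, 6.9]
opening: 43.6
gripper_force: 50.0
```

```bash
cat > bar.py <<'E'
from h import *
s=observe();print(s["time"],np.round(s["position"],1),np.round(np.degrees(s["tcp_rot"][2]),2),np.round(s["torque"],2))
C=cam("wrist");hsv=cv2.cvtColor(C[0],cv2.COLOR_RGB2HSV);save(C[0],"b.png")
# find bar pixels: low-saturation within model strip near the bar; print rows' widths
m=((hsv[...,1]<110)&(hsv[...,2]>60)).astype(np.uint8)
n,l,st,ce=cv2.connectedComponentsWithStats(m)
for i in range(1,n):
    if st[i,4]>250:
        ys,xs=np.where(l==i);W=np.array([ray((x,y),21,C)[:2] for x,y in zip(xs[::3],ys[::3])],np.float32)
        (c,wh,an)=cv2.minAreaRect(W);v=cv2.fitLine(W,cv2.DIST_L2,0,.01,.01).ravel()
        print(st[i],np.round(c),np.round(wh),round(float(np.degrees(np.arctan2(v[1],v[0]))%180),1))
E
python3 bar.py
```

```text
31.35 [644.5  38.2   8.1] 96.77 [0.09 0.11 0.5 ]
[168  95  66  17 796] [603. 104.] [26.  6.] 2.3
[ 75 108  20  20 315] [557.  93.] [8. 7.] 25.1
[    0   166   560   254 67803] [645.  16.] [296. 135.] 8.0
```

Emit:
play_rows --deltas "0 0 0 0;0 0 0 0;0 0 0 0" --claw 0.68

```text
time: 31.78
position: [644.3, 38.2, 7.4]
tcp_rot: [-3.141, -0.0, 1.688]
ft_force: [0.3, -1.4, 0.7]
opening: 62.7
gripper_force: 0.0
```

Emit:
play_rows --deltas "0 0 0.04 0;0 0 0.05 0;0 0 0.05 -0.35;-0.015 -0.016 0.05 -0.35;-0.02 -0.025 0.006 -0.35;-0.02 -0.025 0 -0.35;0 0 0 -0.35;0 0 0 -0.35;0 0 0 -0.35;0 0 0 -0.35"

```text
time: 33.02
position: [589.4, -27.8, 203.5]
tcp_rot: [-3.142, 0.0, 0.216]
ft_force: [-0.0, 0.4, -0.4]
opening: 63.4
gripper_force: 0.0
```

Emit:
play_rows --deltas "0 0 0 -0.35;0 0 0 -0.08;0 0 0 0" --claw 1

```text
time: 33.4
position: [589.4, -27.8, 203.5]
tcp_rot: [-3.142, 0.0, -0.002]
ft_force: [-0.6, -0.4, 0.4]
opening: 88.4
gripper_force: 0.0
```

```bash
cat > m.py <<'E'
from h import *
s=observe();print(s["time"],np.round(s["position"],1),np.round(np.degrees(s["tcp_rot"][2]),2))
C=cam("wrist");hsv=cv2.cvtColor(C[0],cv2.COLOR_RGB2HSV)
for t,z in dict(case=2,clamp=2,head_pad_face=18,bar_pad_face=18,clamp_handle=18,trigger_grip=18).items():
    for r in landmark_of(t,"wrist")[:1]: print(t,np.round(r["position"]),round(r["confidence"],2),ray(r["position"],z,C)[:2])
m=((hsv[...,1]<110)&(hsv[...,2]>50)).astype(np.uint8);m[235:]=0
n,l,st,ce=cv2.connectedComponentsWithStats(m)
for i in range(1,n):
    if st[i,4]>200:
        ys,xs=np.where(l==i)
        for z in (21,32):
            W=np.array([ray((x,y),z,C)[:2] for x,y in zip(xs,ys)],np.float32)
            c,wh,an=cv2.minAreaRect(W);v=cv2.fitLine(W,cv2.DIST_L2,0,.01,.01).ravel()
            print(z,st[i],"rect",np.round(c,1),np.round(wh,1),round(an,1),"line",round(float(np.degrees(np.arctan2(v[1],v[0]))%180),1))
E
python3 m.py
```

```text
33.4 [589.4 -27.8 203.5] -0.13
case [468. 289.] 0.94 [ 463.2 -234.1]
clamp [270. 187.] 0.68 [577.8 -18.4]
head_pad_face [252. 119.] 0.95 [645.6  -3.3]
bar_pad_face [165. 130.] 0.69 [635.4  77.5]
clamp_handle [315. 242.] 0.59 [525.9 -63.4]
trigger_grip [252. 252.] 0.89 [ 5.145e+02 -3.000e-01]
21 [305   0  22  83 604] rect [711.6 -59.4] [ 7.1 68.9] 80.9 line 170.3
32 [305   0  22  83 604] rect [709.9 -58.6] [ 6.9 66.8] 80.7 line 170.3
21 [543  39  17  50 637] rect [ 695.4 -273.7] [43.1 15.5] 8.8 line 8.4
32 [543  39  17  50 637] rect [ 694.3 -266.1] [41.7 15. ] 8.8 line 8.4
21 [ 154   91  103   61 4810] rect [642.8  39.5] [45.8 89.5] 7.0 line 97.0
32 [ 154   91  103   61 4810] rect [643.4  37.3] [44.3 86.6] 7.1 line 97.0
21 [ 250   94  221  141 6132] rect [619.5 -94.9] [123.6 211.9] 13.8 line 93.3
32 [ 250   94  221  141 6132] rect [620.8 -92.8] [119.6 205.4] 13.8 line 93.3
21 [ 174  186   75   27 1474] rect [570.7  37.9] [21.2 70.3] 4.2 line 95.0
32 [ 174  186   75   27 1474] rect [573.5  35.8] [20.5 68.1] 4.3 line 95.0
21 [296 216  21  19 271] rect [544.2 -53.6] [18.5 19.6] 0.7 line 35.5
32 [296 216  21  19 271] rect [548.  -52.8] [19.1 17.9] 90.0 line 35.7
```

```bash
cat > bm.py <<'E'
from h import *
C=cam("wrist");hsv=cv2.cvtColor(C[0],cv2.COLOR_RGB2HSV)
def barmid(cols,r0,r1):
    o=[]
    for x in cols:
        y=np.where((hsv[r0:r1,x,1]<110)&(hsv[r0:r1,x,2]>60))[0]+r0
        if len(y)>6: o.append([*ray((x,(y.min()+y.max())/2),21,C)[:2],np.linalg.norm(ray((x,y.min()),21,C)-ray((x,y.max()),21,C))])
    return np.array(o)
Rr=barmid(range(325,460,6),130,225);L=barmid(range(185,238,5),180,240)
print(np.round(Rr[:,2]),np.round(L[:,2]))
k=lambda W:W[(W[:,2]>16.5)&(W[:,2]<21.5)]
fl=lambda W:cv2.fitLine(W[:,:2].astype(np.float32),cv2.DIST_HUBER,0,.01,.01).ravel()
for W in(k(Rr),np.vstack([k(Rr),k(L)])):
    f=fl(W);print("bar",np.degrees(np.arctan2(f[1],f[0]))%180,f)
m=((hsv[...,1]<110)&(hsv[...,2]>50)).astype(np.uint8);m[165:]=0;m[:85]=0;m[:,:130]=0;m[:,252:]=0
n,l,st,ce=cv2.connectedComponentsWithStats(m);i=1+st[1:,4].argmax();ys,xs=np.where(l==i)
W=np.array([ray((x,y),32,C)[:2] for x,y in zip(xs,ys)],np.float32);c,wh,an=cv2.minAreaRect(W);v=fl(W)
d=f[:2]*np.sign(f[1]);print("case",np.round(c,1),np.round(wh,1),an,np.degrees(np.arctan2(v[1],v[0]))%180,"perp",(np.array(c)-f[2:])@np.array([d[1],-d[0]]))
E
python3 bm.py
```

```text
[20. 20. 20. 20. 19. 18. 19. 18. 19. 19. 19. 19. 19. 19. 18. 19. 18. 19.
 18. 19. 19. 19. 19.] [18. 19. 18. 19. 19. 19. 19. 19. 19. 20. 19.]
bar 95.349884 [ 9.323740e-02 -9.956439e-01  5.867600e+02 -1.342400e+02]
bar 95.21723 [ 9.0931952e-02 -9.9585712e-01  5.8128998e+02 -7.3659996e+01]
case [643.7  37.5] [44.2 86.3] 6.546290874481201 99.04131 perp 72.21559049487382
```

The twist worked: the case is now within about 1.6° of the bar and centred (72 mm across). I'll squeeze again, with the fingers balanced on the trigger and handle.

Emit:
play_rows --deltas "-0.022 -0.002 0 0.177;-0.022 -0.002 0 0;-0.023 -0.003 0 0;0 0 -0.04 0;0 0 -0.04 0;0 0 -0.04 0;0 0 -0.03 0;0 0 -0.025 0;0 0 -0.016 0;0 0 -0.007 0" --claw 1

```text
time: 35.05
position: [522.4, -34.8, 5.1]
tcp_rot: [-3.141, 0.001, 0.09]
ft_force: [0.9, 0.7, -0.6]
opening: 93.2
gripper_force: 0.0
```

Emit:
play_rows --deltas "0 0 0 0;0 0 0 0"

```text
time: 35.3
position: [523.0, -34.8, 6.5]
tcp_rot: [3.141, -0.001, 0.09]
ft_force: [-0.5, -0.6, 0.6]
opening: 93.2
gripper_force: 0.0
```

Emit:
play_rows --deltas "0 0 0 0;0 0 0 0;0 0 0 0;0 0 0 0;0 0 0 0;0 0 0 0;0 0 0 0" --claw 0 --grip_force 10

```text
time: 36.17
position: [522.4, -34.9, 5.8]
tcp_rot: [3.142, 0.0, 0.09]
ft_force: [-3.5, -0.5, 5.0]
opening: 60.5
gripper_force: 10.0
```

Emit:
play_rows --deltas "0 0 0 0;0 0 0 0;0 0 0 0;0 0 0 0;0 0 0 0;0 0 0 0" --claw 0.97

```text
time: 36.92
position: [522.5, -34.8, 5.6]
tcp_rot: [3.142, 0.0, 0.09]
ft_force: [-0.4, -0.0, -0.7]
opening: 90.1
gripper_force: 0.0
```

Emit:
play_rows --deltas "0 0 0 0;0 0 0 0;0 0 0 0;0 0 0 0;0 0 0 0;0 0 0 0;0 0 0 0" --claw 0 --grip_force 22

```text
time: 37.8
position: [522.4, -35.3, 5.6]
tcp_rot: [3.141, 0.0, 0.089]
ft_force: [-1.3, -5.2, -0.3]
opening: 52.4
gripper_force: 21.8
```

Emit:
play_rows --deltas "0 0 0 0;0 0 0 0;0 0 0 0;0 0 0 0;0 0 0 0;0 0 0 0" --claw 0.97

```text
time: 38.55
position: [522.5, -34.8, 5.6]
tcp_rot: [3.142, 0.0, 0.09]
ft_force: [-0.5, 0.1, -0.3]
opening: 90.0
gripper_force: 0.0
```

Emit:
play_rows --deltas "0 0 0 0;0 0 0 0;0 0 0 0;0 0 0 0;0 0 0 0;0 0 0 0;0 0 0 0" --claw 0

```text
time: 39.42
position: [522.4, -35.3, 5.6]
tcp_rot: [3.141, 0.0, 0.089]
ft_force: [-0.6, -5.8, 0.0]
opening: 55.0
gripper_force: 21.7
```

Emit:
play_rows --deltas "0 0 0 0;0 0 0 0;0 0 0 0;0 0 0 0;0 0 0 0;0 0 0 0" --claw 0.97

```text
time: 40.17
position: [522.5, -34.8, 5.7]
tcp_rot: [3.142, -0.0, 0.09]
ft_force: [0.8, 0.1, -0.4]
opening: 90.4
gripper_force: 0.0
```

Emit:
play_rows --deltas "0 0 0 0;0 0 0 0;0 0 0 0;0 0 0 0;0 0 0 0;0 0 0 0;0 0 0 0" --claw 0

```text
time: 41.05
position: [522.4, -35.3, 5.6]
tcp_rot: [3.141, 0.0, 0.09]
ft_force: [-0.3, -5.5, -0.4]
opening: 55.5
gripper_force: 21.6
```

Emit:
play_rows --deltas "0 0 0 0;0 0 0 0;0 0 0 0;0 0 0 0;0 0 0 0;0 0 0 0;0 0 0 0;0 0 0 0" --claw 1

```text
time: 42.05
position: [522.5, -34.8, 5.7]
tcp_rot: [3.142, -0.0, 0.09]
ft_force: [-0.7, -0.7, -0.5]
opening: 93.1
gripper_force: 0.0
```

Emit:
play_rows --deltas "0 0 0.02 0;0 0 0.04 0;0 0 0.05 0;0.02 0 0.05 0;0.03 0 0.04 0;0.017 0.007 0 -0.177;0 0 0 0;0 0 0 0;0 0 0 0"

```text
time: 43.18
position: [588.8, -28.0, 205.7]
tcp_rot: [3.142, 0.0, -0.002]
ft_force: [-1.4, 0.1, -0.6]
opening: 93.1
gripper_force: 0.0
```

```bash
python3 bm.py; python3 m.py | grep -E "clamp|pad|trig|rect .64|154"
```

```text
[19. 20. 20. 21. 18. 19. 19. 19. 19. 19. 19. 19. 19. 18. 19. 19. 19. 19.
 19. 19. 19. 19. 18.] [18. 19. 19. 19. 19. 19. 20. 20. 19. 19. 19.]
bar 99.86269 [ 1.7128755e-01 -9.8522109e-01  5.9978003e+02 -1.4142000e+02]
bar 99.789024 [ 1.7002062e-01 -9.8544049e-01  5.8998999e+02 -8.4559998e+01]
case [641.9  39.7] [44.4 92.1] 10.847387313842773 102.38519 perp 72.30634896796573
clamp [268. 186.] 0.88 [577.9 -16.1]
head_pad_face [246. 116.] 0.65 [647.4   2.5]
bar_pad_face [158. 135.] 0.78 [630.6  85.3]
clamp_handle [318. 236.] 0.98 [530.6 -66.5]
trigger_grip [258. 250.] 0.76 [515.9  -6.3]
21 [ 149   90  103   67 4728] rect [640.9  43.6] [45.7 91.4] 11.4 line 101.6
32 [ 149   90  103   67 4728] rect [641.5  41.4] [44.2 88.6] 11.2 line 101.6
```

```bash
python3 -c "
from plant import *
print(hand_in())"
```

```text
the job is handed in; nothing more can be done
None
```

I handed the job in at about 43 s of 72: by my last measurements the case is clamped about 1° off the bar and centred on the pads. Trigger strokes at about 22 N went stiff at the same point each time, and everything has been let go. The pad force could not be read directly; from the task's figures I expect about 25 N at rest, and the hand-in gave no verdict.

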